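# Turn up the coffee warmer by fingertip

## Task

On the breakfast sideboard, turn up the warming plate under the coffee jug: rest a fingertip on its knurled dial, press lightly, and drag the dial round clockwise (seen from above) until its pointer clicks into the third dot, the second largest of the four, without ever going on to the largest dot. The dial starts at the first or the second dot; do it by fingertip friction only, do not grip the dial or press hard, then take the hand away. Leave the jug, mug, bowl and tea caddy standing where they are.

Things in the scene. Friction and masses are not known exactly. Their poses are not given: they have to be found in the camera images.
- warmer: fixed cream warming plate, 190 (x) x 330 (y) mm, deck 55 mm above the table; origin centre of underside, z up. Steel plate under the jug: 152 mm across, at local y -75 mm, 58 mm high. Dial axis at local (0, +95 mm). Four raised steel dots on the deck, growing clockwise (5, 8, 11, 14 mm across), 51 mm from the dial's axis, 0.6 rad apart, on its local -x side.
- dial_top (a point): centre of the dial's flat top, on its vertical axis, 81 mm above the table; x along the pointer, z up. Black disc 68 mm across, 20 mm high, knurled rim, bright top with black pointer line, 6 mm clear of the deck. Sprung: it sinks up to 5 mm, giving from about 1.5 N, at its stop at 9 N. A fingertip 3 to 4 mm down, 24 mm off the axis, turns it by friction (coefficient about 0.5 to 0.7).
- dial (a joint): turn of the dial in rad, growing clockwise seen from above. The four dots are detents at 0, 0.6, 1.2, 1.8 (end stops -0.12 and 1.92); a spring pulls it to the nearest. Humps half-way between (0.3, 0.9, 1.5); turning out of a dot takes about 0.04 N m. Starts at 0 or 0.6; wanted 1.2.
- jug_mid (a point): steel coffee jug, black lid and handle, 166 mm tall, 100 mm across, standing on the steel plate; point on its axis 80 mm above its underside, z up. Its handle reaches 84 mm from the axis along its -y. Not to be moved.
- mug_mid (a point): white mug, 82 mm across, 90 mm tall, handle along its y; point at its centre, 45 mm up. Stands on the table. Not to be moved.
- bowl_mid (a point): terracotta bowl, 110 mm across, 60 mm tall; point at its centre, 30 mm up. Stands on the table. Not to be moved.
- caddy_mid (a point): dark red tea caddy, 68 mm across, 115 mm tall with its black lid; point at its centre, 57 mm up. Stands on the table. Not to be moved.

How it is judged:
On the way, in this order (a step that is already met when the one before it is completed fails the run):
1. a fingertip rests on the dial while it is still short of the third dot (contact force between the fingers and dial above 0.5 N and value of joint dial below 0.85 rad), for 0.1 s.
2. the dial has come to the third dot (value of joint dial between 1.05 and 1.35 rad), for 0.2 s.
At the end, for the whole second after the job is handed in: The dial rests in the third detent (1.2 rad, within 0.1), the hand is clear, and the jug (15 mm), mug, bowl and caddy (20 mm) stand where they stood (value of joint dial between 1.1 and 1.3 rad and velocity of joint dial between -0.1 and 0.1 rad/s and distance of jug_mid from where it was at the start of the episode below 0.015 m and distance of each of mug_mid, bowl_mid, caddy_mid from where it was at the start of the episode below 0.02 m); the robot touches nothing.
It fails at once if the dial is turned past the third dot, over the hump towards the largest dot (value of joint dial above 1.55 rad).
It fails at once if the dial is pinched or pressed hard (over 30 N) (contact force between the fingers and dial above 30 N).
It fails at once if the jug is lifted, pushed or knocked (15 mm) (distance of jug_mid from where it was at the start of the episode above 0.015 m).
It fails at once if the mug, bowl or caddy is lifted, pushed or knocked (20 mm) (distance of any of mug_mid, bowl_mid, caddy_mid from where it was at the start of the episode above 0.02 m).
It also fails if it takes over 35 s, if anything falls off the work surface, if the arm or the gripper's body presses on something with over 40 N, if the wrist force passes 120 N, or if a joint passes its speed limit or range.

## Robot

A 6-joint arm with a two-finger parallel gripper is mounted at the origin on the work surface. World frame = base frame: x ahead of the robot, y to its left, z up, the work surface at z = 0. Lengths are in m, angles in rad, forces in N, time in s.
With the tool pointing down it reaches from about 0.275 to 0.875 m from the base axis. Payload 12.5 kg.
Tool frame: the origin (TCP) lies at the very end of the fingers, on their centre line; the grasp point (between the pads) lies arm.hold_point_z behind it (arm.hold_point_z is the distance from the TCP to the grasp point, in m); z points along the fingers, y is the direction in which the jaws open and shut (so a half turn about z gives the same grasp; the last joint's range is limited). The gripper opens to 85 mm and grips with 20 to 120 N. Pads are 22 mm wide; open, the fingers measure 114 mm over their backs; the gripper's body (76 mm by 85 mm) begins 54 mm behind the grasp point. The pads swing forward as they close: fully open they stand 13 mm farther back than shut.
Start: joints at [-1.291, 0.351, 1.652, -0, 1.139, -0.085], TCP at [0.196, -0.514, 0.231] pointing down, gripper open.
Joint ranges: [-2.75, 2.75], [-0.79, 2.1], [0.01, 2.65], [-1.57, 4.71], [0.07, 3.14], [-2.87, 2.87]. Speed limits (rad/s): [2.22, 2.22, 2.79, 3.14, 3.14, 3.14].

## Interface

Orientations are given as a unit quaternion [w, x, y, z].
In Python, from station import arm gives the robot as it stands.
- The arm moves only by the tool jog_arm, never from a script. Its argument "commands" is a list of rows, each a list of 5 numbers: the finger opening in cm, from 0 to 8.54, then the shift along the tool's x, y, z in cm, then the turn about the tool's z in degrees. In form: [[hand, tx, ty, tz, yaw], ...]. A call has 1 to 12 rows; each row shifts and turns the commanded pose from where the row before left it, along the tool's axes as they then stand; what a row does not reach is not made up. A row lasts 1/10 s, in which the tool goes at most 50 mm and 8.59 degrees, less where a joint would pass 70% of its speed; a pose out of reach is approached as far as the arm can. A call is refused whole if a number of a shift passes 5 or a number of a turn 8.59, either way. A call with a gripper value outside its range is refused whole. The fingers move at their own pace and stop on an object; the grip force is fixed at half the most. Time passes only in rows, so rows that do not move let the fingers close. It gives the time, the measured TCP pose, the force and the opening at its end, in the units of the state.
- arm.get_state(): the state, without advancing time (a new reading comes with each control period).
- arm.camera(name): name is "scene" or "top" or "wrist"; returns the picture (384x512x3 uint8, red, green, blue); there is no depth.
- arm.get_calibration(name): a dict with "vertical_fov" (degrees; the focal length in pixels is half the picture's height over the tangent of half this angle, whatever the lens; pixels are square), "cx", "cy" (the principal point, pixels), "rvec" (rotation vector, rad) and "tvec" (3), from world to camera coordinates, as OpenCV has them. Camera axes: x right, y down, z forward; pixel columns grow to the right and rows downward; lengths in m; the calibration is good to about 2 mm. The wrist camera is an equidistant fisheye: a pixel r from the principal point sees the ray r / f radians off the axis. A picture is of the moment at which its call begins: read the wrist's pose just before it. get_calibration takes no time and is no camera call; for the wrist camera it gives the pose at the moment of the call.
- arm.hand_in(): hands the job in, once; it reports no verdict.
The state is a dict: "clock": time; "qpos": joint angles; "qd": joint speeds; "tau": joint torques, N m; "tcp_pos": TCP position; "ee_rot": TCP orientation; "wrist_force": force on the tool from outside, world axes, zero at the start; "wrist_torque": the same for the moment, N m; "width": finger opening in m.
Only numpy, scipy, OpenCV 4.12 (cv2) and the standard library are available. Lean on these libraries where they do the work, as an engineer would, in place of code of your own. Each camera call takes 0.05 s, during which the arm holds its last target. There are 200 camera calls.

## Working session

There is one attempt and no reset: what is moved stays moved. The work goes in short steps, Python scripts to look and compute and a tool call to move; the robot and the scene stay as the last step left them, time stands still between calls to the robot, and variables do not carry over. Pictures are saved under pics/ and viewed, about 8 in all and at most 12, crops included, and the job is handed in when it is done.

Besides the shell and the picture viewer there is one more tool, called after "Request:" as name(argument=value, ...) on one line, values as JSON. jog_arm: Moves the arm, as the interface text tells. Its arguments: {"type":"object","properties":{"commands":{"type":"array"}},"required":["commands"]}

```bash
mkdir -p pics; cat > h.py <<'E'
import numpy as np, cv2
from station import arm
def cal(n):
    c=arm.get_calibration(n); f=192/np.tan(np.radians(c["vertical_fov"])/2)
    return c,f,cv2.Rodrigues(np.array(c["rvec"],float))[0],np.array(c["tvec"],float).ravel()
def ray(n,u,v,z,C=None):
    c,f,R,t=C or cal(n); d=np.array([(u-c["cx"])/f,(v-c["cy"])/f,1.])
    if n=="wrist":
        r=np.hypot(d[0],d[1]); d=np.array([d[0]/r*np.sin(r),d[1]/r*np.sin(r),np.cos(r)]) if r>1e-9 else d
    o=-R.T@t; d=R.T@d
    return o+d*(z-o[2])/d[2]
def shot(n,name):
    C=cal(n); im=arm.camera(n); cv2.imwrite(f"pics/{name}.png",im[:,:,::-1]); return im,C
E
python3 - <<'E'
from h import *
print(arm.get_state(), arm.hold_point_z)
a,_=shot("top","top0"); b,_=shot("scene","scene0")
for n in("top","scene"):print(cal(n))
E
```

```text
{'clock': 0.0, 'qpos': array([-1.29062491e+00,  3.51246650e-01,  1.65243829e+00, -6.30444062e-07,
        1.13909567e+00, -8.46184742e-02]), 'qd': array([ 3.28972543e-04, -6.21913605e-05, -8.92626362e-04, -1.88176043e-03,
        5.99538067e-04, -1.79886316e-04]), 'tau': array([ 9.10310810e-04, -5.06092751e+01, -2.91406578e+01, -9.33655679e-05,
        4.52352193e-03,  1.16737246e-05]), 'tcp_pos': array([ 0.19613497, -0.5134791 ,  0.23074732]), 'ee_rot': array([-5.91110874e-04,  9.83411908e-01,  1.81385407e-01, -5.82692230e-05]), 'wrist_force': array([-1.07134407,  0.59599287, -0.498124  ]), 'wrist_torque': array([ 0.03683207, -0.0556278 , -0.03437542]), 'width': 0.08572132978020335} 0.0187
({'vertical_fov': 54.84526916353115, 'cx': 261.6423253040308, 'cy': 197.88893903921476, 'rvec': array([ 2.13879367, -2.12859037,  0.17039643]), 'tvec': array([-0.00622265,  0.58643365,  0.91467948])}, np.float64(370.0476772854108), array([[ 0.00513522, -0.99997758, -0.00429686],
       [-0.9865595 , -0.00436443, -0.16334415],
       [ 0.16332174,  0.00507791, -0.98655979]]), array([-0.00622265,  0.58643365,  0.91467948]))
({'vertical_fov': 42.022188402520385, 'cx': 250.00118510977688, 'cy': 188.48145951732968, 'rvec': array([ 0.74434858,  2.67054701, -1.01006108]), 'tvec': array([ 0.4840822 , -0.12915506,  1.68388014])}, np.float64(499.88776786446016), array([[-8.55695585e-01,  5.17479110e-01,  6.61265677e-04],
       [ 3.87517114e-01,  6.41638238e-01, -6.61914539e-01],
       [-3.42951240e-01, -5.66141097e-01, -7.49579019e-01]]), array([ 0.4840822 , -0.12915506,  1.68388014]))
```

View pics/top0.png

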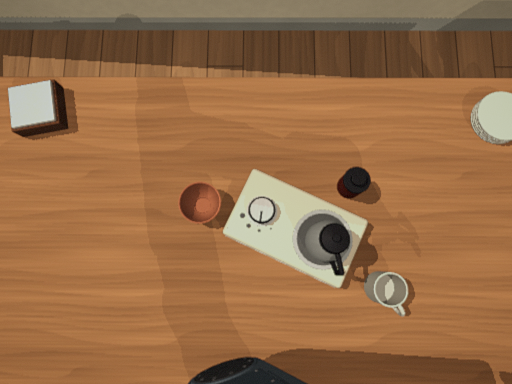

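View pics/scene0.png

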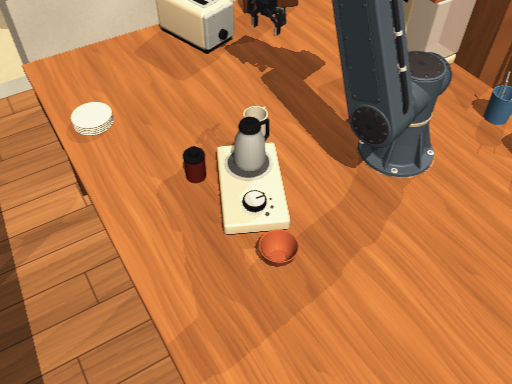

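The top view shows the dial at about (262,210), the jug lid at (335,237), the bowl at (200,203), the caddy at (354,182) and the mug at (390,290). Next I measure the dial, its pointer and the dots.

```bash
python3 - <<'E'
from h import *
im=cv2.imread("pics/top0.png"); C=cal("top")
cv2.imwrite("pics/crop0.png",cv2.resize(im[160:270,215:325],None,fx=5,fy=5,interpolation=cv2.INTER_CUBIC))
for nm,u,v,z in [("dial",262,210,.081),("jugplate",323,240,.058),("juglid",335,237,.22),("bowl",200,203,.06),("caddy",357,178,.115),("mug",391,289,.09),("cA",254,170,.055),("cB",367,222,.055),("cC",341,287,.055),("cD",224,233,.055)]:
    print(nm,ray("top",u,v,z,C).round(3))
g=cv2.cvtColor(im,cv2.COLOR_BGR2GRAY)
# wide red/cream segmentation of dial top
m=((g>150)).astype(np.uint8)
n,l,s,c=cv2.connectedComponentsWithStats(m)
for i in range(1,n):
    if s[i,4]>20 and 200<c[i,0]<400 and 150<c[i,1]<310: print(s[i],c[i])
E
```

```text
dial [ 0.55  -0.005  0.081]
jugplate [ 0.478 -0.159  0.058]
juglid [ 0.476 -0.158  0.22 ]
bowl [0.571 0.155 0.06 ]
caddy [ 0.626 -0.236  0.115]
mug [ 0.36  -0.313  0.09 ]
cA [0.659 0.017 0.055]
cB [ 0.524 -0.273  0.055]
cC [ 0.362 -0.202  0.055]
cD [0.494 0.092 0.055]
[ 223  169  144  119 6394] [287.35314357 224.67375665]
[250 198  23  23 399] [261.25313283 208.94235589]
[374 272  34  44 281] [391.71886121 293.46619217]
[385 279   9  21 142] [388.93661972 289.07042254]
```

View pics/crop0.png

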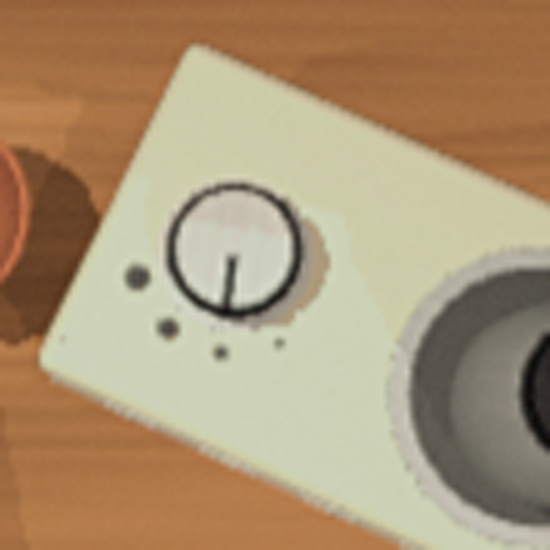

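The pointer is on the second dot, so the dial is at 0.6 and needs +0.6 rad. The dial centre is at about (0.550, -0.005), and the dial-to-plate distance comes out at 170 mm, which matches the given geometry. I'll raise the hand, shut the fingers and go above the contact point at about (0.541, 0.017).

Request:
jog_arm(commands=[[0,0,0,-4,0],[0,0,0,-4,0],[0,0,0,-3,0],[0,3,-2.2,0,0],[0,3,-2.2,0,0],[0,3,-2.2,0,0],[0,3,-2.2,0,0],[0,3,-2.2,0,0],[0,3,-2.2,0,0],[0,3,-2.2,0,0],[0,3,-2.2,0,0]])

```text
clock: 1.2
tcp_pos: [0.3581, -0.2623, 0.3411]
ee_rot: [-0.0, 0.983, 0.181, -0.0]
wrist_force: [-0.2, -0.2, -0.6]
width: 0.0001
```

Request:
jog_arm(commands=[[0,3,-2.2,0,0],[0,3,-2.2,0,0],[0,3,-2.2,0,0],[0,3,-2.2,0,0],[0,3,-2.2,0,0],[0,3,-2.2,0,0],[0,3,-2.2,0,0],[0,3,-2.2,0,0],[0,3.2,-2.1,0,0],[0,0,0,0,0],[0,0,0,0,0],[0,0,0,0,0]])

```text
clock: 2.4
tcp_pos: [0.541, 0.0167, 0.3411]
ee_rot: [0.0, 0.983, 0.181, -0.0]
wrist_force: [-0.5, -0.1, 0.4]
width: 0.0001
```

```bash
python3 - <<'E'
from h import *
s=arm.get_state(); print(s["tcp_pos"].round(4),s["ee_rot"].round(4),s["wrist_force"],s["width"],s["clock"])
im,C=shot("wrist","w1"); print(C)
E
```

```text
[0.541  0.0167 0.3411] [ 0.000e+00  9.835e-01  1.812e-01 -3.000e-04] [-0.53045536 -0.09599005  0.3905209 ] 7.691788479317609e-05 2.4
({'vertical_fov': 65.70646984690485, 'cx': 256.0123486231968, 'cy': 191.86734168896834, 'rvec': array([-2.36764165,  1.63051861,  0.25653385]), 'tvec': array([-0.17776558,  0.41393003,  0.64038406])}, np.float64(297.3186396354542), array([[ 3.56500824e-01, -9.34294713e-01, -7.42723310e-04],
       [-8.89385818e-01, -3.39608127e-01,  3.06037885e-01],
       [-2.86181813e-01, -1.08442190e-01, -9.52019045e-01]]), array([-0.17776558,  0.41393003,  0.64038406]))
```

View pics/w1.png

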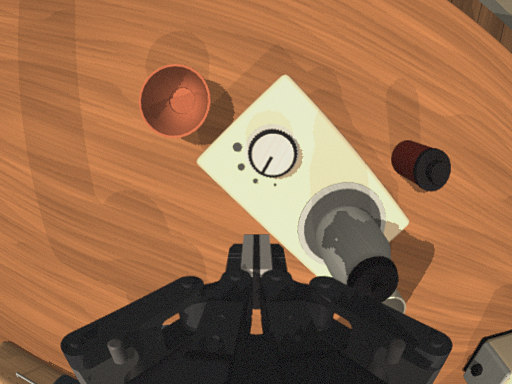

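The wrist view shows the dial at (272,153) with its pointer towards the second dot at about (256,181), and the fingertips at (257,240). I check the dial centre with its bright top.

```bash
python3 - <<'E'
from h import *
im=cv2.imread("pics/w1.png"); C=cal("wrist")
g=im.min(axis=2).astype(int); sat=im.max(axis=2).astype(int)-g
m=((g>150)&(sat<40)).astype(np.uint8); n,l,s,c=cv2.connectedComponentsWithStats(m)
for i in range(1,n):
    if s[i,4]>300 and abs(c[i,0]-272)<25 and abs(c[i,1]-153)<25:
        k=cv2.findContours((l==i).astype(np.uint8),0,1)[0][0]
        P=np.array([ray("wrist",u,v,.081,C)[:2] for u,v in k[:,0,:]],np.float32)
        print(s[i],c[i],cv2.minEnclosingCircle(P))
for p in[(272,153),(237,147),(241,167),(256,181),(275,184)]:print(p,ray("wrist",*p,.081 if p[0]==272 else .057,C).round(4))
E
```

```text
[ 200   78  195  197 8956] [280.13555159 172.82201876] ((0.5267141461372375, -0.06782899051904678), 0.15586678683757782)
[ 252  134   42   41 1286] [272.68895801 153.4525661 ] ((0.5529788136482239, -0.003924997057765722), 0.02895323745906353)
(272, 153) [ 0.5542 -0.0026  0.081 ]
(237, 147) [0.5408 0.0453 0.057 ]
(241, 167) [0.5148 0.0296 0.057 ]
(256, 181) [0.5027 0.0013 0.057 ]
(275, 184) [ 0.5085 -0.0268  0.057 ]
```

Request:
jog_arm(commands=[[0,0.3,0,4,0],[0,0,0,4,0],[0,0,0,4,0],[0,0,0,4,0],[0,0,0,4,0],[0,0,0,3,0],[0,0,0,1.8,0],[0,0,0,0,0],[0,0,0,0,0]])

```text
clock: 3.35
tcp_pos: [0.5445, 0.0178, 0.0941]
ee_rot: [0.0, 0.983, 0.181, 0.0]
wrist_force: [0.7, -0.0, 1.0]
width: 0.0002
```

Request:
jog_arm(commands=[[0,0,0,0.4,0],[0,0,0,0.3,0],[0,0,0,0.2,0],[0,0,0,0.2,0],[0,0,0,0.2,0],[0,0,0,0,0],[0,0,0,0,0]])

```text
clock: 4.05
tcp_pos: [0.5444, 0.0184, 0.0804]
ee_rot: [0.0, 0.983, 0.181, 0.0]
wrist_force: [0.1, 1.4, 2.8]
width: 0.0004
```

Request:
jog_arm(commands=[[0,0,0,0.1,0],[0,0,0,0.1,0],[0,0,0,0.1,0],[0,0,0,0,0],[0,0,0,0,0]])

```text
clock: 4.55
tcp_pos: [0.5444, 0.0185, 0.0776]
ee_rot: [-0.0, 0.983, 0.181, 0.0]
wrist_force: [-0.8, 2.1, 5.6]
width: -0.0005
```

Request:
jog_arm(commands=[[0,0.12,0,0.02,3],[0,0.13,0,0.02,3],[0,0.13,0,0,3],[0,0.13,0,0,3],[0,0.13,0.01,0,3],[0,0.13,0,0,3],[0,0.13,0.01,0,3],[0,0,0,0,0]])

```text
clock: 5.35
tcp_pos: [0.5536, 0.0199, 0.0773]
ee_rot: [0.0, 1.0, -0.002, 0.001]
wrist_force: [0.6, -0.0, 5.6]
width: 0.0
```

```bash
python3 - <<'E'
from h import *
print(arm.get_state()["wrist_force"],arm.get_state()["wrist_torque"])
a,_=shot("top","t2"); b,_=shot("wrist","w2"); c,_=shot("scene","s2")
f=lambda i,x,y,w:cv2.resize(i[y:y+w,x:x+w],(400,400),interpolation=cv2.INTER_CUBIC)
cv2.imwrite("pics/m2.png",np.hstack([f(a,220,165,80),f(c,215,160,80)])[:,:,::-1])
E
```

```text
[ 0.59255082 -0.01100374  5.62932394] [-0.04824785  0.0750763  -0.0850421 ]
```

View pics/m2.png

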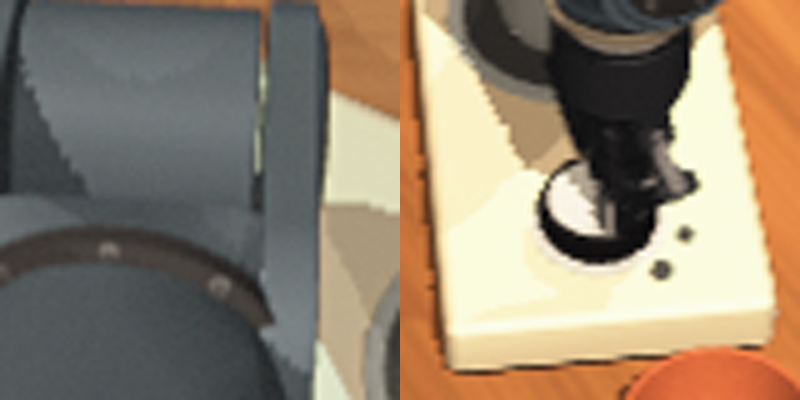

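The hand hides the pointer, which is expected. The force stays light at 5.6 N. I carry on to about 33° in all, then lift and look.

Request:
jog_arm(commands=[[0,0.13,0,0,3],[0,0.13,0.01,0,3],[0,0.13,0,0,3],[0,0.13,0.01,0,3],[0,0,0,0,0],[0,0,0,0,0],[0,0,0,0,0]])

```text
clock: 6.2
tcp_pos: [0.5585, 0.0192, 0.0773]
ee_rot: [0.0, 0.994, -0.105, 0.0]
wrist_force: [-2.0, -1.4, 5.7]
width: -0.0
```

Request:
jog_arm(commands=[[0,0,0,-0.3,0],[0,0,0,-0.5,0],[0,0,0,-2,0],[0,0,0,-4,0],[0,0,0,-4,0],[0,0,0,-4,0],[0,0,0,-4,0],[0,0,0,0,0],[0,0,0,0,0]])

```text
clock: 7.1
tcp_pos: [0.5582, 0.0194, 0.2653]
ee_rot: [-0.0, 0.994, -0.105, 0.001]
wrist_force: [1.0, 0.2, -0.9]
width: 0.0005
```

```bash
python3 - <<'E'
from h import *
s=arm.get_state(); print(s["tcp_pos"],s["clock"])
b,C=shot("wrist","w3"); cv2.imwrite("pics/w3b.png",cv2.resize(b[0:240,120:440],(800,600),interpolation=cv2.INTER_CUBIC)[:,:,::-1])
E
```

```text
[0.55819666 0.0194137  0.26526868] 7.1
```

View pics/w3b.png

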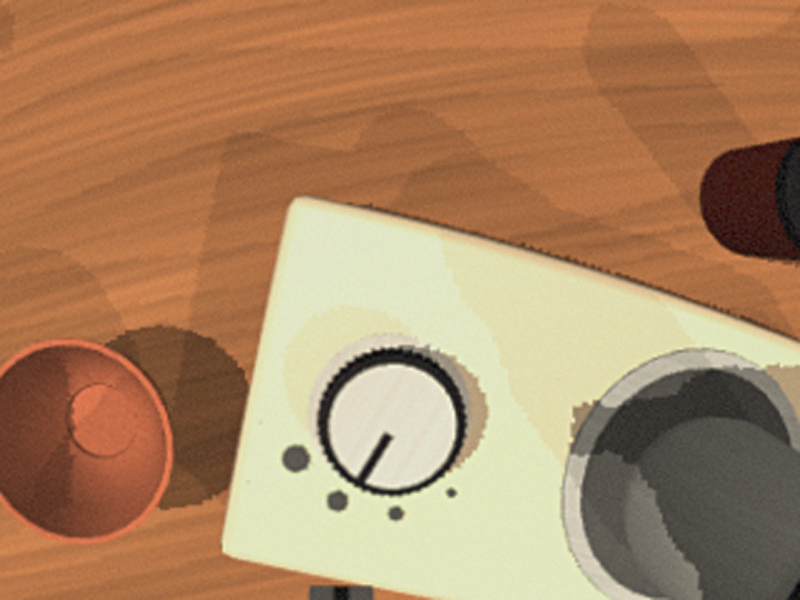

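The pointer now aims at the third dot at (336,500) in the crop. I check the angle in numbers before handing in.

```bash
python3 - <<'E'
from h import *
C=cal("wrist"); p=lambda u,v,z:ray("wrist",120+u/2.5,v/2.5,z,C)[:2]
A=p(388,435,.081);B=p(362,482,.081);c=p(397,427,.081)
ang=lambda d:np.arctan2(d[1],d[0])%(2*np.pi)
print("centre",c,"pointer",ang(B-A))
for q in[(451,492),(396,513),(337,501),(296,459)]:
    d=p(*q,.0555)-c; print(q,ang(d),np.hypot(*d))
E
```

```text
centre [ 0.5516022  -0.00585768] pointer 2.452813632642481
(451, 492) 3.5781125917109726 0.04970688010327162
(396, 513) 2.9800843268211565 0.050859206858087105
(337, 501) 2.380742753856441 0.052040136688487705
(296, 459) 1.8035387727826522 0.052396570547400025
```

The pointer is at 2.45 and dot 3 at 2.38, which makes the dial about 1.13. That comes from hand-picked pixels, so I move the hand away and measure the pointer properly, in both cameras.

Request:
jog_arm(commands=[[0,0,0,-4,0],[0,0,0,-4,0],[0,-3,3,0,0],[0,-3,3,0,0],[0,-3,3,0,0],[0,-3,3,0,0],[0,-3,3,0,0],[0,-3,3,0,0],[0,-3,3,0,0],[0,-3,3,0,0],[0,0,0,0,0],[0,0,0,0,0]])

```text
clock: 8.35
tcp_pos: [0.2728, -0.1651, 0.3441]
ee_rot: [-0.0, 0.994, -0.107, -0.001]
wrist_force: [0.4, 0.0, -1.1]
width: 0.0002
```

```bash
python3 - <<'E'
from h import *
def line(n,fn,C,cc=None):
    im=cv2.imread(fn); g=cv2.cvtColor(im,cv2.COLOR_BGR2GRAY).astype(float)
    c0=np.array([.552,-.005])
    # rectify the dial top: sample on the z=.081 plane, dark-weighted PCA within 25 mm
    ys=np.arange(384); pts=[];w=[]
    R,t,f=C[2],C[3],C[1]
    x0=R@np.array([*c0,.081])+t
    if n=="wrist":
        r=np.hypot(*x0[:2]);k=np.arctan2(r,x0[2])/r*f
    else: k=f/x0[2]
    u0,v0=int(x0[0]*k+C[0]["cx"]),int(x0[1]*k+C[0]["cy"])
    for v in range(v0-35,v0+36):
        for u in range(u0-35,u0+36):
            P=ray(n,u,v,.081,C)[:2]
            if np.hypot(*(P-c0))<.026: pts.append(P);w.append(g[v,u])
    pts=np.array(pts);w=np.clip(np.median(w)*.85-np.array(w),0,None)
    m=(pts*w[:,None]).sum(0)/w.sum();d=pts-m
    e,V=np.linalg.eigh((d*w[:,None]).T@d); a=V[:,1]; a=a*np.sign(a@(m-c0))
    th=np.arctan2(a[1],a[0])%(2*np.pi); print(n,fn,(u0,v0),"pointer",th.round(3),e.round(6))
    return th
Ct=cal("top"); t0=line("top","pics/top0.png",Ct)
shot("top","t4"); t1=line("top","pics/t4.png",Ct); print("turn",t0-t1)
b,C=shot("wrist","w4"); line("wrist","pics/w4.png",C)
s=arm.get_state();print(s["tcp_pos"],s["clock"])
a,c=cv2.imread("pics/top0.png"),cv2.imread("pics/t4.png")
cv2.imwrite("pics/cmp.png",np.hstack([a[130:330,170:430],c[130:330,170:430]]).repeat(1,0)) 
E
```

```text
top pics/top0.png (262, 209) pointer 3.034 [0.002279 0.051395]
top pics/t4.png (262, 209) pointer 2.4 [0.001543 0.039937]
turn 0.6339986761780287
wrist pics/w4.png (109, 2) pointer 4.634 [3.841396 6.000523]
[ 0.27372586 -0.16451855  0.34431649] 8.45
```

View pics/cmp.png

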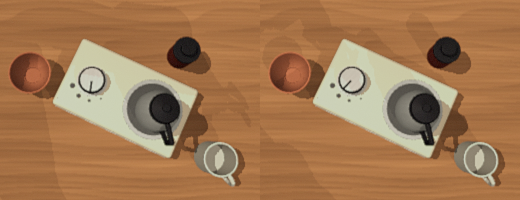

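The top camera shows the dial turned by 0.63 rad, from dot 2 to dot 3. The jug, mug, bowl and caddy look the same before and after, and the hand is clear. The last wrist reading is invalid because the dial is out of that camera's view. Handing in.

```bash
python3 -c "
from station import arm; print(arm.hand_in())"
```

```text
the job is handed in; nothing more can be done
None
```

The dial is at the third dot and the job is handed in, at about 8.5 s of the 35 s allowed. It started at the second dot (0.6). I pressed a shut fingertip on it about 24 mm off the axis, with 5.6 N and 3.5 mm down. I dragged it 33° clockwise, then lifted off and moved the hand well clear.

- **Dial angle:** the top camera measured a turn of 0.63 rad, so the dial is at about 1.23. An earlier close wrist view, read from hand-picked pixels, gave about 1.13. They differ by 0.1 rad, but both are inside the 1.1–1.3 band, and the pointer visibly aims at the third dot.
- **Other objects:** the jug, mug, bowl and caddy look unmoved in before and after top pictures. I compared these by eye and did not measure them.
- **Failed check:** the final wrist-camera measurement was no use, because the dial was out of its view.

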